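# Fish the guide plate out of the deep well and fit it on the dowel jig

## Robot

A 6-joint arm with a two-finger parallel gripper is mounted at the origin on the work surface. World frame = base frame: x ahead of the robot, y to its left, z up, the work surface at z = 0. Lengths are in m, angles in rad, forces in N, time in s.
With the tool pointing down it reaches from about 0.25 to 0.725 m from the base axis. Payload 4 kg.
Tool frame: the origin (TCP) lies between the finger pads; the fingertips stand 22 mm ahead of it and the grasp point (between the pads) lies 3 mm ahead of it (robot.tip_reach is the distance from the TCP to the fingertips, in m); z points along the fingers, y is the line along which they close (so a half turn about z gives the same grasp; the last joint's range is limited). The gripper opens to 85 mm and grips with 20 to 120 N. Pads are 22 mm wide; open, the fingers measure 114 mm over their backs; the gripper's body (76 mm by 85 mm) begins 54 mm behind the grasp point. The pads swing forward as they close: fully open they stand 13 mm farther back than shut.
Start: joints at [-1.326, 0.241, 0.005, 1.335, 0, 1.571], TCP at [0.121, -0.485, 0.253] pointing down, gripper open.
Joint ranges: [-2.72, 2.72], [-1.05, 1.87], [-1.09, 1.28], [-1.99, 2.15], [-1.42, 1.44], [-3.14, 3.14]. Speed limits (rad/s): [2.79, 2.79, 3.14, 3.14, 3.14, 3.14].

## Interface

Orientations are given as a rotation vector (axis times angle).
In Python, from workcell import observe, optics, order, robot gives the robot as it stands.
- The arm moves only by the tool play_rows, never from a script. Its arguments are lists of equal length, an entry for each row: "travel": the shift along the world's x, y, z as a fraction of full scale, a list of three; "angular": the turn, a rotation vector about the world's x, y, z as a fraction of full scale, a list of three. A call has 1 to 8 rows; each row is the pose to reach, as a shift and turn from the pose commanded when the call began, turning the shorter way round; what a row does not reach only later rows make up. Full scale, the value 1, is 0.8 m for a shift and 360 degrees for a turn. A row lasts 1/12 s, in which the tool goes at most 41.7 mm and 7.16 degrees, less where a joint would pass 70% of its speed; a pose out of reach is approached as far as the arm can. A call with a number of a shift or a turn outside -1 to 1 is refused whole. A call with a gripper value outside its range is refused whole. "fingers" is the opening, from 0 (shut) to 1 (fully open), set as the call begins (left out, the last holds). The fingers move at their own pace and stop on an object; the grip force is fixed at half the most. Time passes only in rows, so rows that repeat a pose let the fingers close. It gives the time, the measured TCP pose, the force, the opening and the grip force at its end, in the units of the state.
- observe(): the state, without advancing time (a new reading comes with each control period).
- optics.camera(name): name is "side" or "top" or "wrist"; returns the picture (420x560x3 uint8, red, green, blue); there is no depth.
- optics.calibration(name): a dict with "fovy" (degrees; the focal length in pixels is half the picture's height over the tangent of half this angle, whatever the lens; pixels are square), "cx", "cy" (the principal point, pixels), "world_to_cam" (4x4, takes a point from world to camera coordinates). Camera axes: x right, y down, z forward; pixel columns grow to the right and rows downward; lengths in m; the calibration is good to about 2 mm. A picture is of the moment at which its call begins: read the wrist's pose just before it. calibration takes no time and is no camera call; for the wrist camera it gives the pose at the moment of the call.
- order.sign_off(): hands the job in; it is judged then, once.
The state is a dict: "clock": time; "qpos": joint angles; "joint_vel": joint speeds; "joint_torque": joint torques, N m; "tool_pos": TCP position; "tcp_rot": TCP orientation; "contact_force": force on the tool from outside, world axes, zero at the start; "torque": the same for the moment, N m; "gripper_width": finger opening in m; "grip_force": force on a finger pad.
Only numpy, scipy, OpenCV 4.12 (cv2) and the standard library are available. Lean on these libraries where they do the work, as an engineer would, in place of code of your own. Each camera call takes 0.05 s, during which the arm holds its last target. There are 200 camera calls.

## Task

Take the long hook from its rack and use it to fish the guide plate out of the deep narrow well by its handle bar; still on the hook, lower the plate level onto the two dowel pins of the jig block until it lies flat on the block. Then free the hook and hang it back in its rack. Do not touch the plate with the gripper, and leave the other tools on the bench where they are.

Things in the scene. Friction and masses are not known exactly. Their poses are not given: they have to be found in the camera images.
- picker_grip (a point): Centre of the wooden handle of the long hook, which hangs upright in its rack. z up along the shank, -x the way the hook points. Flat-sided handle 40 (x) x 24 (y) x 60 (z) mm; take it from above across its 24 mm. From 30 to 35 mm below this point a steel flange 46 x 46 mm, which rests on the rack; below it an 8 x 8 mm shank on the same axis. 190 mm tall, 0.2 kg.
- picker_hook (a point): The middle of the hook's trough, on its flat floor: 155 mm below the handle's centre and 10.5 mm from the shank's axis towards -x. The trough is 13 mm long (x) and 28 mm wide (y), between the shank (+x side) and an upturned lip (-x side), 6 mm thick and 9 mm high above the floor; the floor is 5 mm thick. Same axes as the handle.
- rack_top (a point): The hook's fixed rack: mid-slot point on the top face of its two prongs, 140 mm above the table. The prongs run along x, 16 mm wide, 16 mm slot between, open at -x, where their ends are turned up 6 mm (36 to 41 mm from this point). Behind, from 38 mm at +x, a post 50 mm wide, as high as the prongs. Hung, the handle's centre is 35 mm above this point.
- rack: The same rack, centre of its foot on the table (same axes as rack_top). To take the hook, lift it at least 8 mm so that its flange passes over the turned-up prong ends and draw it out towards -x (80 mm is clear); to hang it, the reverse. The hook's bottom hangs 15 mm above the table, 3 mm above the rack's 12 mm thick foot board.
- well_rim (a point): The deep well, a fixed plywood box: centre of its open top, 145 mm above the table. Inside 150 mm (x) by 72 mm (y), walls 12 mm, floor 8 mm above the table. A sight slot 28 mm wide runs up the +x end wall.
- plate_mid (a point): Centre of the guide plate, a loose aluminium plate 104 (x) x 58 (y) x 10 (z) mm with two 15 mm through holes on its x axis, 38 mm either side of the centre; same either way round. It starts flat on the well's floor, roughly along the well. 0.26 kg give or take a third.
- plate_bar (a point): Centre of the plate's handle bar: a round steel bar, 10 mm diameter, along the plate's y, 40 mm above the plate's centre; 38 mm of it is clear between its two upright legs, and 30 mm are clear between the plate's top and the bar's underside.
- jig_top (a point): The jig, a fixed wooden block 140 (x) x 90 (y) x 30 mm (z): centre of its top face. Two upright steel pins, 10 mm diameter, 14 mm tall with tapered tips (the last 5 mm), stand on it on its x axis, 38 mm either side of this point.
- gouge: carving gouge with a round wooden handle, 180 mm long, lying along its x; bystander
- scraper: flat broad-bladed scraper with a dark wooden handle, 190 mm long, lying along its x; bystander
- oilstone: grey sharpening stone 150 x 50 x 25 mm lying flat; bystander
- mallet: wooden mallet 240 mm long, lying; bystander
- waxtin: round wax tin, diameter 80 mm, 60 mm tall; bystander
- sandblock: cork sanding block 110 x 60 x 35 mm; bystander
Mind the look-alikes: they are no part of the job. There is more than one size of the part that bears picker_grip; the job needs the largest.

How it is judged:
On the way, in this order (a step that is already met when the one before it is completed fails the run):
1. the plate hangs on the held hook, clear above the well's rim (height (world z) of plate_mid above 0.15 m and contact force between picker and plate above 1 N and contact force between the fingers and picker above 1 N), for 0.2 s.
2. the plate lies flat on the jig block with both pins in its holes, the hook still held (horizontal distance between plate_mid and jig_top below 0.005 m and z of plate_mid in the frame of jig_top between 0.002 and 0.008 m and angle between plate_mid's own z axis and vertical below 0.04 rad and angle between the x axis of plate_mid and the x axis of jig_top, either way round below 0.1 rad and contact force between the fingers and picker above 1 N), for 0.2 s.
At the end, for the whole second after the job is handed in: Plate flat on the jig over both pins (centre within 5 mm, resting within 3 mm, level within 0.04 rad, along it within 0.1 rad); hook hanging in its rack, flange on the prongs (within 25 mm along, 10 mm across, 6 mm in height, 0.06 rad of upright); both let go, at rest, clear of each other (horizontal distance between plate_mid and jig_top below 0.005 m and z of plate_mid in the frame of jig_top between 0.002 and 0.008 m and angle between plate_mid's own z axis and vertical below 0.04 rad and angle between the x axis of plate_mid and the x axis of jig_top, either way round below 0.1 rad and x of picker_grip in the frame of rack_top between -0.025 and 0.025 m and y of picker_grip in the frame of rack_top between -0.01 and 0.01 m and z of picker_grip in the frame of rack_top between 0.029 and 0.041 m and angle between picker_grip's own z axis and vertical below 0.06 rad and linear speed of each of plate, picker below 0.02 m/s and contact force between picker and plate below 0.05 N); the robot touches nothing.
It fails at once if the gripper touches the plate (contact force between the fingers and plate above 0.5 N).
It fails at once if another tool on the bench is moved by more than 30 mm (distance of any of gouge, scraper, oilstone, mallet, waxtin, sandblock from where it was at the start of the episode above 0.03 m).
It also fails if it takes over 67 s, if anything falls off the work surface, if the arm or the gripper's body presses on something with over 40 N, if the wrist force passes 120 N, or if a joint passes its speed limit or range.

## Working session

There is one attempt and no reset: what is moved stays moved. The work goes in short steps, Python scripts to look and compute and a tool call to move; the robot and the scene stay as the last step left them, time stands still between calls to the robot, and variables do not carry over. Pictures are saved under pics/ and viewed, at most 10 in all, crops included, and the job is handed in when it is done.

Besides the shell and the picture viewer there is one more tool, called after "Emit:" as a command line: name --argument value ..., lists and objects as JSON in quotes. play_rows: Moves the arm, as the interface text tells. Shift numbers are shares of 0.8 m and turn numbers shares of 360 degrees, none past 1 either way. Its arguments: {"type":"object","properties":{"travel":{"type":"array","items":{"type":"array","items":{"type":"number"}}},"angular":{"type":"array","items":{"type":"array","items":{"type":"number"}}},"fingers":{"type":"number"}},"required":["travel","angular"]}

```bash
mkdir -p pics; cat > h.py <<'E'
import numpy as np, cv2
from workcell import observe, optics, order, robot
def K(n):
    c=optics.calibration(n); f=210/np.tan(np.radians(c['fovy'])/2)
    return f,c['cx'],c['cy'],np.array(c['world_to_cam'])
def save(n,fn):
    im=optics.camera(n); cv2.imwrite('pics/'+fn,im[:,:,::-1]); return im
def proj(n,p,k=None):
    f,cx,cy,T=k or K(n); p=np.atleast_2d(p); q=p@T[:3,:3].T+T[:3,3]
    return np.c_[cx+f*q[:,0]/q[:,2],cy+f*q[:,1]/q[:,2]]
def ray(n,u,v,z,k=None):
    f,cx,cy,T=k or K(n); R=T[:3,:3]; o=-R.T@T[:3,3]; d=R.T@np.array([(u-cx)/f,(v-cy)/f,1])
    return o+d*(z-o[2])/d[2]
E
python3 - <<'E'
from h import *
for n in('top','side','wrist'):
    k=K(n); T=k[3]; print(n,k[:3],(-T[:3,:3].T@T[:3,3]).round(3),T[2,:3].round(2))
a=save('top','top.png'); b=save('side','side.png')
print(observe())
E
```

```text
top (np.float64(521.064801835269), 275.338810775061, 203.70932502240834) [0.324 0.029 1.72 ] [ 0.13 -0.01 -0.99]
side (np.float64(541.1451499322344), 287.42263178963026, 212.57875219919606) [0.098 0.899 1.062] [ 0.33 -0.65 -0.69]
wrist (np.float64(300.3011271713184), 278.77069505512657, 208.68711902171313) [ 0.192 -0.467  0.372] [-0.27 -0.07 -0.96]
{'clock': 0.1, 'qpos': array([-1.32598132e+00,  2.41361187e-01,  3.86703258e-03,  1.33519881e+00,
        1.94421767e-06,  1.57080127e+00]), 'joint_vel': array([ 0.0014904 , -0.0013901 ,  0.00365475, -0.00124656,  0.00010748,
       -0.00106442]), 'joint_torque': array([-2.22736485e-04, -3.73136938e+01,  2.53010505e+01,  1.08609776e-02,
       -5.55840097e-05,  1.32683061e-05]), 'tool_pos': array([ 0.12106297, -0.48458664,  0.25249326]), 'tcp_rot': array([-3.11621818e+00, -3.83357323e-01,  3.60530153e-04]), 'contact_force': array([-0.01807784,  0.43770702,  0.33649959]), 'torque': array([-0.01689021,  0.0069561 ,  0.02258473]), 'grip_force': 0.0, 'gripper_width': 0.0854804688539386}
```

View pics/top.png

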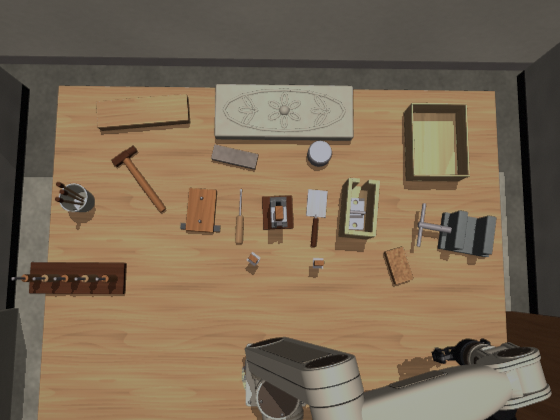

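View pics/side.png

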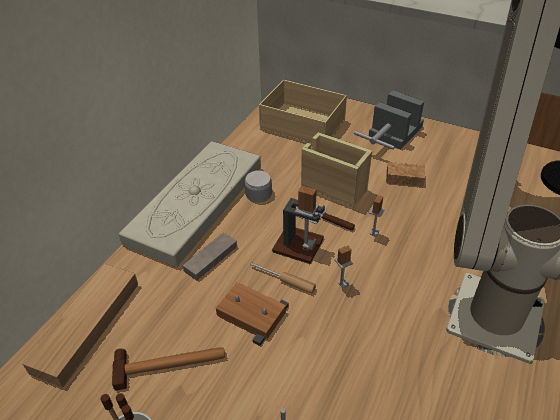

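The top view shows three hooks: the one hung in the rack at (279,212) and two small free-standing ones at (254,259) and (319,263). Only the racked one fits, being the largest and hanging in its rack. The jig is at (201,210) and the well at (360,208). I'll confirm in enlarged crops.

```bash
python3 - <<'E'
from h import *
a=cv2.imread('pics/top.png')[170:280,175:395]; b=cv2.imread('pics/side.png')[125:345,205:405]
cv2.imwrite('pics/topc.png',cv2.resize(a,(792,396),interpolation=cv2.INTER_CUBIC))
cv2.imwrite('pics/sidec.png',cv2.resize(b,(540,594),interpolation=cv2.INTER_CUBIC))
for n,u,v,z in(('rack',279,212,.2),('jig',201,210,.03),('well',360,208,.145)): print(n,ray('top',u,v,z).round(3))
E
```

```text
rack [ 0.499 -0.004  0.2  ]
jig [0.523 0.247 0.03 ]
well [ 0.52  -0.252  0.145]
```

View pics/topc.png

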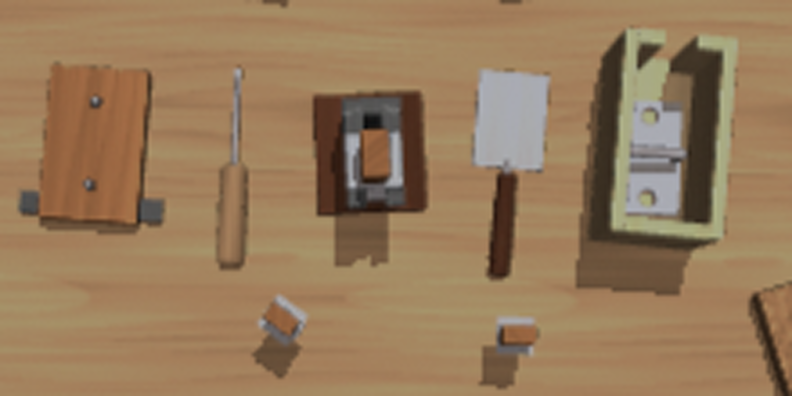

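View pics/sidec.png

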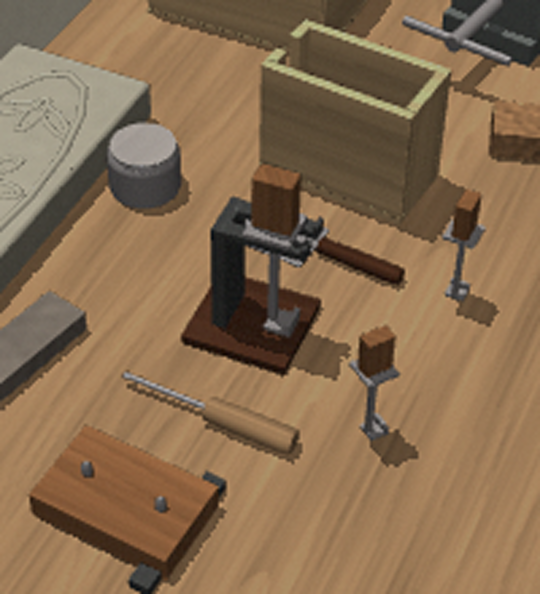

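The crops confirm that the rack hook, at (376,155) in the top crop, is the tall one with its hook pointing at the robot. The two others are shorter. Next I get rough poses from the crop pixels.

```bash
python3 - <<'E'
from h import *
k=K('top')
def P(c,r,z): return ray('top',175+(c+.5)/3.6-.5,170+(r+.5)/3.6-.5,z,k)
def show(n,a,b):
    d=b-a; print(n,((a+b)/2).round(4),'yaw',np.degrees(np.arctan2(d[1],d[0])).round(1),'len',np.hypot(*d[:2]).round(4))
show('pins',P(90,184,.044),P(96,101,.044))
J=[P(*p,.03) for p in((138,223),(41,218),(53,64),(150,68))]
show('jig',(J[0]+J[1])/2,(J[2]+J[3])/2)
show('holes',P(646,198,.018),P(651,116,.018))
show('bar',P(684,157,.055),P(628,152,.055))
print('handle',P(376,155,.205)); show('handle',P(375,180,.205),P(376,129,.205))
print(P(593,232,.145),P(722,242,.145),P(737,38,.145),P(630,30,.145))
E
```

```text
pins [0.5243 0.2469 0.044 ] yaw -2.6 len 0.0752
jig [0.5256 0.2464 0.03  ] yaw -2.9 len 0.1412
holes [ 0.5187 -0.2575  0.018 ] yaw -4.2 len 0.0758
bar [ 0.5167 -0.258   0.055 ] yaw 85.4 len 0.0504
handle [ 0.49682319 -0.00394078  0.205     ]
handle [ 0.4973 -0.0035  0.205 ] yaw -0.7 len 0.0417
[ 0.44007052 -0.18847372  0.145     ] [ 0.43256159 -0.29730897  0.145     ] [ 0.60713121 -0.31324746  0.145     ] [ 0.61314256 -0.22164788  0.145     ]
```

Emit:
play_rows --travel '[[0.12, 0.07, 0.05], [0.25, 0.15, 0.07], [0.4, 0.24, 0.075], [0.499, 0.294, 0.075], [0.499, 0.294, 0.075], [0.499, 0.294, 0.075], [0.499, 0.294, 0.075], [0.499, 0.294, 0.075]]' --angular '[[0, 0, -0.01], [0, 0, -0.02], [0, 0, -0.03], [0, 0, -0.04], [0, 0, -0.04], [0, 0, -0.04], [0, 0, -0.04], [0, 0, -0.04]]' --fingers 1

```text
clock: 0.77
tool_pos: [0.4055, -0.3165, 0.3007]
tcp_rot: [-3.141, 0.01, 0.001]
contact_force: [-0.3, -1.3, 0.4]
gripper_width: 0.0856
grip_force: 0.0
```

Emit:
play_rows --travel '[[0.14, 0.07, 0], [0.14, 0.07, 0], [0.14, 0.07, 0], [0.14, 0.07, 0], [0.14, 0.07, 0]]' --angular '[[0, 0, -0.01], [0, 0, -0.01], [0, 0, -0.01], [0, 0, -0.01], [0, 0, -0.01]]'

```text
clock: 1.18
tool_pos: [0.5177, -0.2603, 0.299]
tcp_rot: [-3.139, 0.102, 0.004]
contact_force: [-0.6, 0.4, -0.6]
gripper_width: 0.0856
grip_force: 0.0
```

```bash
python3 - <<'E'
from h import *
s=observe(); print(s['tool_pos'],s['tcp_rot'],s['qpos'])
k=K('wrist'); im=save('wrist','w1.png'); np.save('w1k.npy',np.array(k,dtype=object),allow_pickle=True)
E
```

```text
[ 0.51769896 -0.26028292  0.29898814] [-3.13888369  0.10227546  0.00407989] [-4.65789164e-01  3.93843540e-01  3.36751334e-01  1.51649910e+00
 -1.46318900e-04  2.74094742e+00]
```

View pics/w1.png

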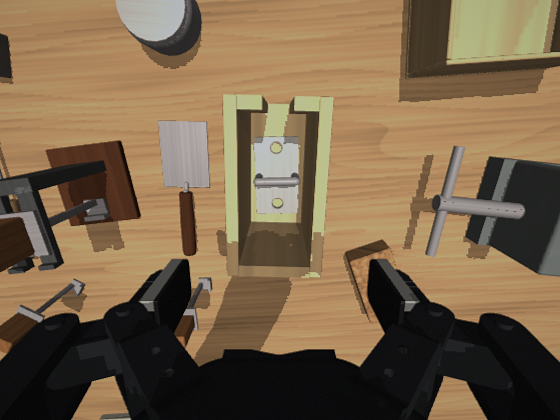

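The wrist view shows the plate flat in the well: holes at (277,147) and (277,203), bar from (256,181) to (298,182). The well's inner rim runs about u 238–320. The joint-6 range means I have to use the half-turned grasp, so I flip on the way to the rack.

```bash
python3 - <<'E'
from h import *
k=tuple(np.load('w1k.npy',allow_pickle=True)); R=lambda u,v,z: ray('wrist',u,v,z,k)
a,b=R(277.5,203.5,.018),R(277,147,.018); d=b-a; print((a+b)/2,np.hypot(*d[:2]),np.degrees(np.arctan2(d[1],d[0])))
a,b=R(298,182,.055),R(256,181,.055); d=b-a; print((a+b)/2,np.hypot(*d[:2]),np.degrees(np.arctan2(d[1],d[0])))
for p in((238,108),(320,109),(315,233),(239,236)): print(R(*p,.145))
E
```

```text
[ 0.51783386 -0.25806076  0.018     ] 0.07693571645372016 -3.2952126903170162
[ 0.51775753 -0.2579618   0.055     ] 0.05169290856243375 84.9097927877509
[ 0.60237714 -0.23036962  0.145     ]
[ 0.59695881 -0.30111579  0.145     ]
[ 0.48251613 -0.29329507  0.145     ]
[ 0.48416877 -0.21907872  0.145     ]
```

Emit:
play_rows --travel '[[-0.01, 0.05, 0.02], [-0.02, 0.1, 0.02], [-0.03, 0.15, 0.02], [-0.04, 0.2, 0.02], [-0.05, 0.25, 0.02], [-0.05, 0.3, 0.02], [-0.05, 0.32, 0.02], [-0.05, 0.32, 0.02]]' --angular '[[0, 0, 0.019], [0, 0, 0.038], [0, 0, 0.057], [0, 0, 0.076], [0, 0, 0.095], [0, 0, 0.114], [0, 0, 0.133], [0, 0, 0.152]]'

```text
clock: 1.9
tool_pos: [0.4748, -0.004, 0.3173]
tcp_rot: [-2.832, -1.358, -0.001]
contact_force: [0.0, -0.6, 0.7]
gripper_width: 0.0854
grip_force: 0.0
```

Emit:
play_rows --travel '[[0, 0, 0], [0, 0, 0], [0, 0, 0], [0, 0, 0], [0, 0, 0], [0, 0, 0], [0, 0, 0], [0, 0, 0]]' --angular '[[0, 0, 0.019], [0, 0, 0.038], [0, 0, 0.057], [0, 0, 0.076], [0, 0, 0.095], [0, 0, 0.114], [0, 0, 0.133], [0, 0, 0.152]]'

```text
clock: 2.57
tool_pos: [0.4751, -0.0076, 0.317]
tcp_rot: [1.898, 2.503, -0.0]
contact_force: [0.0, 0.2, 0.1]
gripper_width: 0.0854
grip_force: 0.0
```

Emit:
play_rows --travel '[[0, 0, 0], [0, 0, 0], [0, 0, 0], [0, 0, 0], [0, 0, 0], [0, 0, 0], [0, 0, 0], [0, 0, 0]]' --angular '[[0, 0, 0.019], [0, 0, 0.038], [0, 0, 0.057], [0, 0, 0.076], [0, 0, 0.095], [0, 0, 0.114], [0, 0, 0.133], [0, 0, 0.152]]'

```text
clock: 3.23
tool_pos: [0.4752, -0.0076, 0.317]
tcp_rot: [0.536, 3.096, -0.0]
contact_force: [0.2, -0.1, 0.2]
gripper_width: 0.0853
grip_force: 0.0
```

Emit:
play_rows --travel '[[0, 0, 0], [0, 0, 0], [0, 0, 0], [0, 0, 0]]' --angular '[[0, 0, 0.019], [0, 0, 0.038], [0, 0, 0.052], [0, 0, 0.052]]'

```text
clock: 3.57
tool_pos: [0.4752, -0.0075, 0.317]
tcp_rot: [0.032, 3.141, -0.0]
contact_force: [-1.5, -0.6, 0.0]
gripper_width: 0.0852
grip_force: 0.0
```

```bash
python3 - <<'E'
from h import *
s=observe(); print(s['clock'],s['tool_pos'],s['tcp_rot'],s['qpos'])
k=K('wrist'); im=save('wrist','w2.png'); np.save('w2k.npy',np.array(k,dtype=object),allow_pickle=True)
E
```

```text
3.5667 [ 0.47521009 -0.00750222  0.31701592] [ 3.20994770e-02  3.14141699e+00 -3.91028620e-04] [-1.56384551e-02  1.72552008e-01  8.37102572e-02  1.48194158e+00
 -2.48870682e-04  4.79713650e-03]
```

View pics/w2.png

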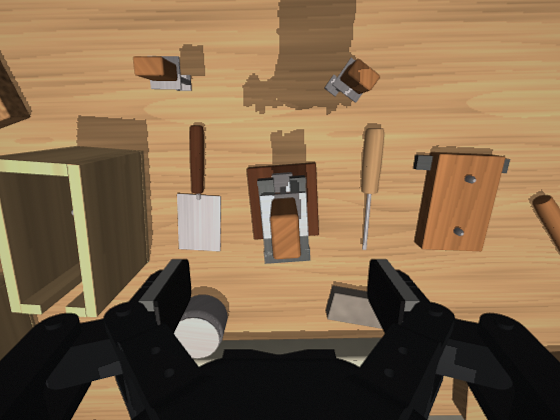

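The view from the -x side shows the handle's top face at about u 273–299, v 222–258, centred at (286,240). The jig pins are at (470,178) and (459,230).

```bash
python3 - <<'E'
from h import *
k=tuple(np.load('w2k.npy',allow_pickle=True)); R=lambda u,v,z: ray('wrist',u,v,z,k)
for p in((286,240),(286,222),(286,258),(273,240),(299,240)): print(R(*p,.205))
a,b=R(470.5,178,.043),R(459.5,230.5,.043); d=b-a; print('pins',(a+b)/2,np.hypot(*d[:2]),np.degrees(np.arctan2(d[1],d[0])))
im=cv2.imread('pics/w2.png')
c=np.hstack([cv2.resize(im[155:270,235:335],(400,460),interpolation=cv2.INTER_CUBIC),cv2.resize(im[145:260,405:505],(400,460),interpolation=cv2.INTER_CUBIC)])
cv2.imwrite('pics/w2c.png',c)
E
```

```text
[ 0.49990765 -0.00209598  0.205     ]
[ 0.48412143 -0.00188605  0.205     ]
[ 0.51627786 -0.00231368  0.205     ]
[ 0.49969248 -0.01289129  0.205     ]
[0.50012281 0.00869894 0.205     ]
pins [0.51997431 0.24494648 0.043     ] 0.07423308444354293 -2.7050803100685537
```

View pics/w2c.png

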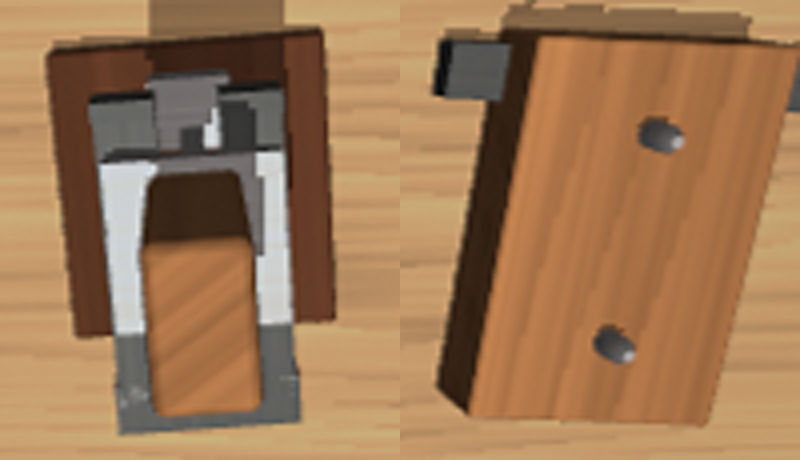

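```bash
python3 - <<'E'
from h import *
k=tuple(np.load('w2k.npy',allow_pickle=True)); R=lambda u,v,z: ray('wrist',u,v,z,k)
def Q(n,A,B):
    d=B-A; print(n,((A+B)/2).round(4),np.hypot(*d[:2]).round(4),np.degrees(np.arctan2(d[1],d[0])).round(2))
L=lambda c,r,z:R(235+(c+.5)/4-.5,155+(r+.5)/4-.5,z); J=lambda c,r,z:R(405+(c-400+.5)/4-.5,145+(r+.5)/4-.5,z)
h=[L(*p,.205) for p in((143,242),(250,238),(260,405),(155,413))]
Q('handle',(h[0]+h[1])/2,(h[2]+h[3])/2); Q('handle y',(h[0]+h[3])/2,(h[1]+h[2])/2)
Q('flange z.145',(L(102,160,.145)+L(282,152,.145))/2,L(209,320,.145))
Q('prong lo-end?',L(91,95,.146),L(282,88,.146)); Q('post back',L(120,432,.14),L(300,420,.14)); Q('foot',L(50,48,.012),L(322,30,.012)) 
Q('pins tip',J(675,142,.043),J(627,354,.043))
Q('pins base',J(655,133,.037),J(612,342,.037))
j=[J(*p,.03) for p in((540,38),(797,45),(705,425),(470,413))]
Q('jig',(j[0]+j[1])/2,(j[2]+j[3])/2)
E
```

```text
handle [ 0.4965 -0.0028  0.205 ] 0.0375 2.66
handle y [ 0.4965 -0.0028  0.205 ] 0.022 92.38
flange z.145 [ 0.4966 -0.0019  0.145 ] 0.044 4.85
prong lo-end? [ 0.4582 -0.0049  0.146 ] 0.0468 90.98
post back [ 5.513e-01 -1.000e-04  1.400e-01] 0.049 93.05
foot [ 0.4642 -0.0042  0.012 ] 0.0963 92.64
pins tip [0.5234 0.2487 0.043 ] 0.0753 -3.48
pins base [0.5213 0.246  0.037 ] 0.075 -2.61
jig [0.5228 0.248  0.03  ] 0.1375 -3.18
```

Emit:
play_rows --travel '[[0.0266, 0.0056, -0.04], [0.0266, 0.0056, -0.08], [0.0266, 0.0056, -0.12], [0.0266, 0.0056, -0.15], [0.0266, 0.0056, -0.171], [0.0266, 0.0056, -0.171], [0.0266, 0.0056, -0.171]]' --angular '[[0, 0, 0.0107], [0, 0, 0.0107], [0, 0, 0.0107], [0, 0, 0.0107], [0, 0, 0.0107], [0, 0, 0.0107], [0, 0, 0.0107]]'

```text
clock: 4.2
tool_pos: [0.4966, -0.0021, 0.1796]
tcp_rot: [0.072, -3.139, 0.0]
contact_force: [-0.1, 0.2, 0.7]
gripper_width: 0.0857
grip_force: 0.0
```

Emit:
play_rows --travel '[[0, 0, 0], [0, 0, 0], [0, 0, 0], [0, 0, 0], [0, 0, 0], [0, 0, 0], [0, 0, 0], [0, 0, 0]]' --angular '[[0, 0, 0], [0, 0, 0], [0, 0, 0], [0, 0, 0], [0, 0, 0], [0, 0, 0], [0, 0, 0], [0, 0, 0]]' --fingers 0

```text
clock: 4.87
tool_pos: [0.498, -0.0017, 0.1808]
tcp_rot: [-0.075, 3.139, -0.001]
contact_force: [-0.6, -1.6, 5.4]
gripper_width: 0.0233
grip_force: 59.4
```

Emit:
play_rows --travel '[[0, 0, 0.02], [0, 0, 0.0375], [0, 0, 0.0375], [-0.0375, -0.0018, 0.0375], [-0.075, -0.0035, 0.0375], [-0.1125, -0.0053, 0.0375], [-0.1125, -0.0053, 0.0375], [-0.1125, -0.0053, 0.0375]]' --angular '[[0, 0, 0], [0, 0, 0], [0, 0, 0], [0, 0, 0], [0, 0, 0], [0, 0, 0], [0, 0, 0], [0, 0, 0]]'

```text
clock: 5.53
tool_pos: [0.4055, -0.0057, 0.2089]
tcp_rot: [0.075, -3.138, -0.0]
contact_force: [1.1, 0.3, -2.1]
gripper_width: 0.0235
grip_force: 59.1
```

Emit:
play_rows --travel '[[0, 0, 0.05], [0, 0, 0.1], [0, 0, 0.15], [0, 0, 0.1875], [0.03, -0.05, 0.1875], [0.05, -0.1, 0.1875], [0.08, -0.14, 0.1875], [0.1, -0.18, 0.1875]]' --angular '[[0, 0, 0], [0, 0, 0], [0, 0, 0], [0, 0, -0.004], [0, 0, -0.008], [0, 0, -0.012], [0, 0, -0.0181], [0, 0, -0.0181]]'

```text
clock: 6.2
tool_pos: [0.49, -0.1514, 0.3596]
tcp_rot: [0.103, 3.138, 0.0]
contact_force: [1.6, 0.8, -1.2]
gripper_width: 0.0233
grip_force: 59.8
```

Emit:
play_rows --travel '[[0.03, -0.05, 0], [0.06, -0.09, 0], [0.0838, -0.1365, 0], [0.0838, -0.1365, 0], [0.0838, -0.1365, 0], [0.0838, -0.1365, 0], [0.0838, -0.1365, 0]]' --angular '[[0, 0, 0], [0, 0, 0], [0, 0, 0], [0, 0, 0], [0, 0, 0], [0, 0, 0], [0, 0, 0]]'

```text
clock: 6.78
tool_pos: [0.5546, -0.2581, 0.36]
tcp_rot: [-0.102, -3.14, -0.001]
contact_force: [0.2, -0.1, -2.2]
gripper_width: 0.0234
grip_force: 60.2
```

```bash
python3 - <<'E'
from h import *
s=observe(); print(s['clock'],s['tool_pos'],s['tcp_rot'],s['qpos'])
im=save('wrist','w3.png'); k=K('wrist')
x,y,z=s['tool_pos']; ax=np.array([np.cos(-.0657),np.sin(-.0657)]); 
def pt(dx,dz): return np.r_[np.array([x,y])+ax*dx,z+dz]
print(proj('wrist',[pt(-.0105,-.1608),pt(-.023,-.1518),pt(0,-.0358),[.5175,-.258,.058]],k).round(0))
cv2.imwrite('pics/w3c.png',cv2.resize(im[:,130:430,::-1],(570,798)[::1] if 0 else (429,600)))
E
```

```text
6.7833 [ 0.55461631 -0.25806313  0.35998715] [-1.01530125e-01 -3.13994860e+00 -6.56617422e-04] [-4.35680941e-01  4.74693011e-01  6.16998726e-01  1.71326881e+00
  3.83320289e-04 -3.71033569e-01]
[[279. 186.]
 [279. 175.]
 [278. 251.]
 [277. 146.]]
```

View pics/w3.png

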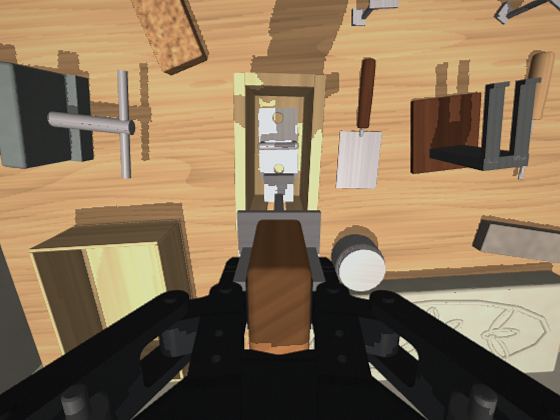

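The hook's lip at (278,175) and the bar at (278,146) line up, matching my predicted projections. Now I lower the hook beside the bar.

Emit:
play_rows --travel '[[0, -0.003, -0.04], [0, -0.003, -0.08], [0, -0.003, -0.12], [0, -0.003, -0.15], [0, -0.003, -0.18], [0, -0.003, -0.21], [0, -0.003, -0.21], [0, -0.003, -0.21]]' --angular '[[0, 0, 0], [0, 0, 0], [0, 0, 0], [0, 0, 0], [0, 0, 0], [0, 0, 0], [0, 0, 0], [0, 0, 0]]'

```text
clock: 7.5
tool_pos: [0.5537, -0.2598, 0.1922]
tcp_rot: [-0.101, -3.138, -0.001]
contact_force: [-0.3, 0.0, -1.3]
gripper_width: 0.0235
grip_force: 60.0
```

Emit:
play_rows --travel '[[-0.01, 0.0007, 0], [-0.02, 0.0013, 0], [-0.028, 0.0018, 0], [-0.033, 0.0022, 0], [-0.0375, 0.0025, 0], [-0.0375, 0.0025, 0], [-0.0375, 0.0025, 0]]' --angular '[[0, 0, 0], [0, 0, 0], [0, 0, 0], [0, 0, 0], [0, 0, 0], [0, 0, 0], [0, 0, 0]]'

```text
clock: 8.08
tool_pos: [0.5246, -0.2596, 0.1925]
tcp_rot: [0.103, 3.139, -0.001]
contact_force: [0.0, -0.7, -1.8]
gripper_width: 0.0233
grip_force: 60.2
```

Emit:
play_rows --travel '[[0, 0, 0.008], [0, 0, 0.016], [0, 0, 0.024], [0, 0, 0.034], [0, 0, 0.046], [0, 0, 0.06], [0, 0, 0.06], [0, 0, 0.06]]' --angular '[[0, 0, 0], [0, 0, 0], [0, 0, 0], [0, 0, 0], [0, 0, 0], [0, 0, 0], [0, 0, 0], [0, 0, 0]]'

```text
clock: 8.75
tool_pos: [0.5251, -0.2596, 0.2409]
tcp_rot: [0.103, 3.138, -0.001]
contact_force: [0.4, 0.4, -4.1]
gripper_width: 0.0231
grip_force: 60.8
```

Emit:
play_rows --travel '[[0, 0, 0.025], [0, 0, 0.055], [0, 0, 0.085], [0, 0, 0.115], [0, 0, 0.145], [0, 0, 0.17], [0, 0, 0.185], [0, 0, 0.19]]' --angular '[[0, 0, 0], [0, 0, 0], [0, 0, 0], [0, 0, 0], [0, 0, 0], [0, 0, 0], [0, 0, 0], [0, 0, 0]]'

```text
clock: 9.42
tool_pos: [0.525, -0.2596, 0.3939]
tcp_rot: [0.103, 3.137, -0.002]
contact_force: [0.9, -0.5, -4.1]
gripper_width: 0.0237
grip_force: 60.8
```

Emit:
play_rows --travel '[[0, 0, 0], [0, 0, 0], [0, 0, 0], [0, 0, 0], [0, 0, 0], [0, 0, 0], [0, 0, 0], [0, 0, 0]]' --angular '[[0, 0, 0], [0, 0, 0], [0, 0, 0], [0, 0, 0], [0, 0, 0], [0, 0, 0], [0, 0, 0], [0, 0, 0]]'

```text
clock: 10.08
tool_pos: [0.5245, -0.2594, 0.3919]
tcp_rot: [-0.103, -3.14, -0.0]
contact_force: [0.8, -0.5, -4.3]
gripper_width: 0.0235
grip_force: 60.8
```

```bash
python3 - <<'E'
from h import *
s=observe(); print(s['clock'],s['tool_pos'],s['tcp_rot'],s['contact_force'])
im=save('wrist','w4.png'); np.save('w4k.npy',np.array(K('wrist'),dtype=object),allow_pickle=True)
sd=save('side','s4.png'); np.save('s4k.npy',np.array(K('side'),dtype=object),allow_pickle=True)
u,v=proj('side',s['tool_pos']-[0,0,.15])[0].astype(int); print(u,v)
a=cv2.resize(im[60:260,190:370,::-1],(540,600)); b=sd[max(v-75,0):v+75,u-33:u+32,::-1]; b=cv2.resize(b,(260,600))
cv2.imwrite('pics/c4.png',np.hstack([a,b]))
E
```

```text
10.0833 [ 0.52454955 -0.25935706  0.3918547 ] [-1.02941627e-01 -3.13976087e+00 -1.10793250e-04] [ 0.75791007 -0.50062412 -4.29177093]
338 119
```

View pics/c4.png

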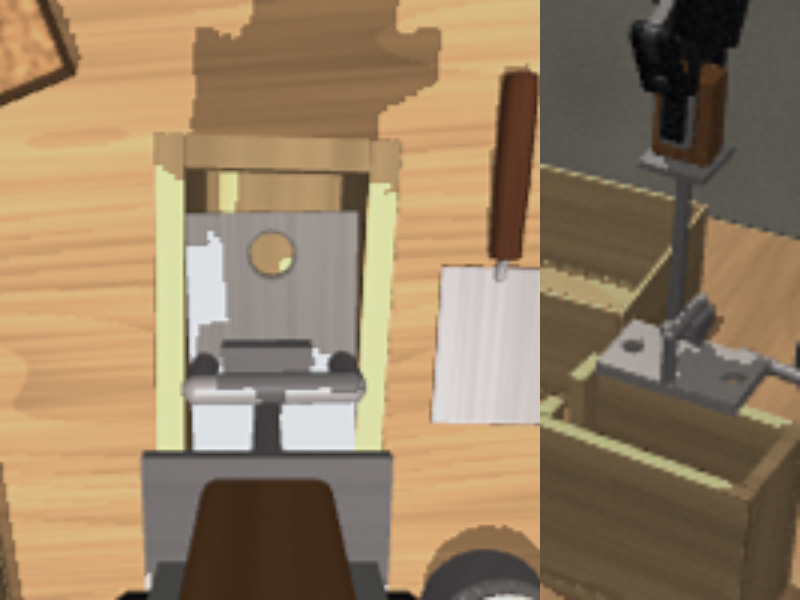

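The plate hangs level on the bar, seated in the trough, with its near hole at crop (272,254). Now I carry it gently across to the jig, stopping 45 mm off to +x so the near pin stays visible.

Emit:
play_rows --travel '[[0, 0.005, 0], [0, 0.018, 0], [0.002, 0.038, 0], [0.006, 0.065, 0], [0.01, 0.095, 0], [0.015, 0.125, 0], [0.02, 0.155, 0], [0.025, 0.185, 0]]' --angular '[[0, 0, 0], [0, 0, 0], [0, 0, 0], [0, 0, 0], [0, 0, 0], [0, 0, 0], [0, 0, 0], [0, 0, 0]]'

```text
clock: 10.85
tool_pos: [0.5443, -0.1093, 0.3922]
tcp_rot: [0.102, 3.14, 0.001]
contact_force: [0.6, -0.4, -4.8]
gripper_width: 0.0232
grip_force: 60.8
```

Emit:
play_rows --travel '[[0.005, 0.03, 0], [0.01, 0.06, 0], [0.015, 0.09, 0], [0.02, 0.12, 0], [0.025, 0.15, 0], [0.03, 0.18, 0], [0.034, 0.21, 0], [0.037, 0.24, 0]]' --angular '[[0, 0, 0], [0, 0, 0], [0, 0, 0], [0, 0, 0], [0, 0, 0], [0, 0, 0.001], [0, 0, 0.002], [0, 0, 0.0025]]'

```text
clock: 11.52
tool_pos: [0.5738, 0.0827, 0.3921]
tcp_rot: [0.077, 3.141, 0.001]
contact_force: [-0.0, 0.1, -4.6]
gripper_width: 0.0237
grip_force: 60.8
```

Emit:
play_rows --travel '[[0.002, 0.03, 0], [0.004, 0.06, 0], [0.0045, 0.09, 0], [0.0045, 0.12, 0], [0.0045, 0.15, 0], [0.0045, 0.175, 0], [0.0045, 0.194, 0], [0.0045, 0.2055, 0]]' --angular '[[0, 0, 0], [0, 0, 0], [0, 0, 0], [0, 0, 0], [0, 0, 0], [0, 0, 0], [0, 0, 0], [0, 0, 0]]'

```text
clock: 12.18
tool_pos: [0.5768, 0.2479, 0.3917]
tcp_rot: [-0.074, -3.14, -0.001]
contact_force: [0.4, -0.4, -5.3]
gripper_width: 0.0234
grip_force: 60.7
```

Emit:
play_rows --travel '[[0, 0, -0.01], [0, 0, -0.03], [0, 0, -0.055], [0, 0, -0.08], [0, 0, -0.105], [0, 0, -0.12], [0, 0, -0.125], [0, 0, -0.125]]' --angular '[[0, 0, 0], [0, 0, 0], [0, 0, 0], [0, 0, 0], [0, 0, 0], [0, 0, 0], [0, 0, 0], [0, 0, 0]]'

```text
clock: 12.85
tool_pos: [0.5768, 0.2447, 0.2907]
tcp_rot: [-0.078, -3.138, 0.002]
contact_force: [0.6, 0.1, -3.4]
gripper_width: 0.0233
grip_force: 60.7
```

Emit:
play_rows --travel '[[0, 0, 0], [0, 0, 0], [0, 0, 0], [0, 0, 0], [0, 0, 0], [0, 0, 0], [0, 0, 0], [0, 0, 0]]' --angular '[[0, 0, 0], [0, 0, 0], [0, 0, 0], [0, 0, 0], [0, 0, 0], [0, 0, 0], [0, 0, 0], [0, 0, 0]]'

```text
clock: 13.52
tool_pos: [0.5778, 0.245, 0.292]
tcp_rot: [0.078, 3.141, 0.0]
contact_force: [-0.0, 0.4, -3.5]
gripper_width: 0.0233
grip_force: 60.7
```

```bash
python3 - <<'E'
from h import *
s=observe(); print(s['clock'],s['tool_pos'],s['tcp_rot'],s['contact_force'])
im=save('wrist','w5.png'); np.save('w5k.npy',np.array(K('wrist'),dtype=object),allow_pickle=True)
a=cv2.resize(im[60:260,190:370,::-1],(540,600),interpolation=cv2.INTER_CUBIC)
sd=save('side','s5.png'); u,v=proj('side',s['tool_pos']-[0,0,.19])[0].astype(int)
b=cv2.resize(sd[v-90:v+60,u-33:u+32,::-1],(260,600)); cv2.imwrite('pics/c5.png',np.hstack([a,b]))
E
```

```text
13.5167 [0.57778796 0.24501681 0.2919826 ] [7.84095232e-02 3.14060374e+00 3.42502875e-06] [-0.02947936  0.40478743 -3.54846842]
```

View pics/c5.png

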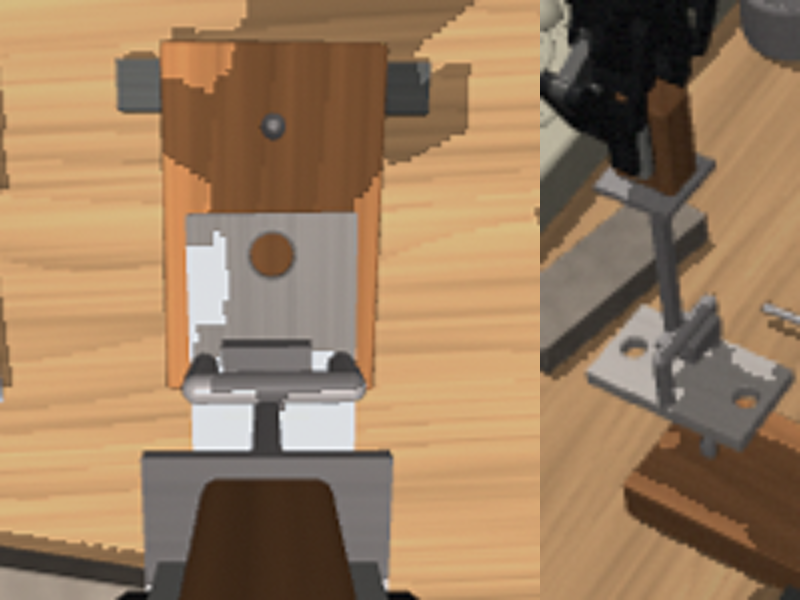

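The near pin is at crop (272,126), the plate's near hole at (272,255), and the jig's -x edge runs from (162,43) to (386,43). The plate is level and seated. Next: the hole-to-pin offset.

```bash
python3 - <<'E'
from h import *
k=tuple(np.load('w5k.npy',allow_pickle=True)); s=observe()['tool_pos']
def R(c,r,z): return ray('wrist',190+(c+.5)/3-.5,60+(r+.5)/3-.5,z,k)
pt=.292-.1608-.030; y=-.05; ax=np.array([np.cos(y),np.sin(y)])
pin=R(272,126,.043); hole=R(272,255,pt); print('pin',pin,'hole',hole,'hole pred',s[:2]-.047*ax)
print('plate edge',R(187,213,pt),R(357,213,pt))
a,b=R(162,43,.03),R(386,43,.03); print('jig edge mid',(a+b)/2,b-a)
print('jig c from pin',pin[:2]+.038*ax,'from edge',((a+b)/2)[:2]+.07*ax)
print('L edge',R(163,60,.03),R(167,380,.03),'R',R(385,60,.03),R(374,380,.03))
E
```

```text
pin [0.48635563 0.25129777 0.043     ] hole [0.53076745 0.24887444 0.1012    ] hole pred [0.5308168  0.24736891]
plate edge [0.51561802 0.2211831  0.1012    ] [0.51843278 0.27788912 0.1012    ]
jig edge mid [0.45512277 0.25364686 0.03      ] [0.0043373  0.08734344 0.        ]
jig c from pin [0.52430814 0.24939857] from edge [0.52503529 0.25014832]
L edge [0.45909832 0.20986041 0.03      ] [0.5868679  0.20106701 0.03      ] R [0.46341787 0.29684991 0.03      ] [0.5913031 0.2904581 0.03     ]
```

Emit:
play_rows --travel '[[-0.008, 0.0005, 0], [-0.02, 0.001, 0], [-0.033, 0.002, 0], [-0.045, 0.0025, 0], [-0.053, 0.003, 0], [-0.0555, 0.003, 0], [-0.0555, 0.003, -0.01], [-0.0555, 0.003, -0.02]]' --angular '[[0, 0, 0], [0, 0, 0], [0, 0, 0], [0, 0, 0], [0, 0, 0], [0, 0, 0], [0, 0, 0], [0, 0, 0]]'

```text
clock: 14.28
tool_pos: [0.534, 0.2476, 0.2761]
tcp_rot: [0.078, 3.138, 0.001]
contact_force: [-0.3, -0.9, -4.5]
gripper_width: 0.0229
grip_force: 60.8
```

Emit:
play_rows --travel '[[0, 0, -0.01], [0, 0, -0.02], [0, 0, -0.03], [0, 0, -0.03], [0, 0, -0.03], [0, 0, -0.03], [0, 0, -0.03], [0, 0, -0.03]]' --angular '[[0, 0, 0], [0, 0, 0], [0, 0, 0], [0, 0, 0], [0, 0, 0], [0, 0, 0], [0, 0, 0], [0, 0, 0]]'

```text
clock: 14.95
tool_pos: [0.5337, 0.2476, 0.2526]
tcp_rot: [0.078, 3.139, 0.001]
contact_force: [0.2, 0.8, -3.4]
gripper_width: 0.0232
grip_force: 60.6
```

Emit:
play_rows --travel '[[0, 0, -0.005], [0, 0, -0.01], [0, 0, -0.015], [0, 0, -0.019], [0, 0, -0.019], [0, 0, -0.019], [0, 0, -0.019], [0, 0, -0.019]]' --angular '[[0, 0, 0], [0, 0, 0], [0, 0, 0], [0, 0, 0], [0, 0, 0], [0, 0, 0], [0, 0, 0], [0, 0, 0]]'

```text
clock: 15.62
tool_pos: [0.5335, 0.2475, 0.237]
tcp_rot: [0.078, 3.14, 0.0]
contact_force: [0.2, -0.0, -4.4]
gripper_width: 0.0236
grip_force: 60.7
```

The hook still carries the full weight with the plate 8 mm below the pin tips, so the pins are in the holes. I lower the rest of the way.

Emit:
play_rows --travel '[[0, 0, -0.003], [0, 0, -0.006], [0, 0, -0.0085], [0, 0, -0.0105], [0, 0, -0.0105], [0, 0, -0.0105], [0, 0, -0.0105], [0, 0, -0.0105]]' --angular '[[0, 0, 0], [0, 0, 0], [0, 0, 0], [0, 0, 0], [0, 0, 0], [0, 0, 0], [0, 0, 0], [0, 0, 0]]'

```text
clock: 16.28
tool_pos: [0.5335, 0.2475, 0.2287]
tcp_rot: [0.078, 3.14, 0.001]
contact_force: [-0.2, -0.0, -2.3]
gripper_width: 0.0234
grip_force: 61.0
```

```bash
python3 - <<'E'
from h import *
s=observe(); print(s['clock'],s['tool_pos'],s['contact_force'])
im=save('wrist','w6.png'); np.save('w6k.npy',np.array(K('wrist'),dtype=object),allow_pickle=True)
a=cv2.resize(im[60:260,190:370,::-1],(540,600),interpolation=cv2.INTER_CUBIC)
sd=save('side','s6.png'); u,v=proj('side',s['tool_pos']-[0,0,.19])[0].astype(int)
b=cv2.resize(sd[v-90:v+60,u-33:u+32,::-1],(260,600)); cv2.imwrite('pics/c6.png',np.hstack([a,b]))
E
```

```text
16.2833 [0.53353004 0.24750078 0.22869963] [-0.18280258 -0.04115687 -2.34402198]
```

Emit:
play_rows --travel '[[0, 0, -0.006], [0, 0, -0.012], [0, 0, -0.016], [0, 0, -0.016], [0, 0, -0.016]]' --angular '[[0, 0, 0], [0, 0, 0], [0, 0, 0], [0, 0, 0], [0, 0, 0]]'

```text
clock: 16.8
tool_pos: [0.5332, 0.2473, 0.215]
tcp_rot: [-0.078, -3.14, 0.001]
contact_force: [-0.1, 0.1, -1.6]
gripper_width: 0.0234
grip_force: 61.1
```

Emit:
play_rows --travel '[[0.006, -0.0003, 0], [0.014, -0.0007, 0], [0.022, -0.0011, 0], [0.031, -0.0015, 0], [0.04, -0.002, 0], [0.046, -0.0023, 0], [0.046, -0.0023, 0], [0.046, -0.0023, 0]]' --angular '[[0, 0, 0], [0, 0, 0], [0, 0, 0], [0, 0, 0], [0, 0, 0], [0, 0, 0], [0, 0, 0], [0, 0, 0]]'

```text
clock: 17.47
tool_pos: [0.5704, 0.2454, 0.2152]
tcp_rot: [-0.079, -3.14, 0.0]
contact_force: [-0.1, -0.1, -1.0]
gripper_width: 0.0234
grip_force: 61.1
```

Emit:
play_rows --travel '[[0, 0, 0.008], [0, 0, 0.018], [0, 0, 0.03], [0, 0, 0.06], [0, 0, 0.1], [0, 0, 0.14], [0, 0, 0.18], [0, 0, 0.194]]' --angular '[[0, 0, 0], [0, 0, 0], [0, 0, 0], [0, 0, 0], [0, 0, 0], [0, 0, 0], [0, 0, 0], [0, 0, 0]]'

```text
clock: 18.13
tool_pos: [0.5707, 0.246, 0.3783]
tcp_rot: [0.078, 3.131, 0.007]
contact_force: [1.5, -1.4, -0.8]
gripper_width: 0.0233
grip_force: 61.2
```

```bash
python3 - <<'E'
from h import *
s=observe(); print(s['clock'],s['tool_pos'],s['contact_force'])
a=cv2.imread('pics/s6.png'); b=save('side','s7.png')[:,:,::-1]
f=lambda P:proj('side',P)[0].round(1)
g=lambda z,x=0: f([.5243+x,.2485,z])
print('bar pred',g(.075),'pins/holes',f([.5623,.2465,.04]),f([.4863,.2505,.04]))
# silver (grey, unsaturated) pixels near the jig: centroid in observed vs predicted plate-top outline
hsv=cv2.cvtColor(np.ascontiguousarray(b),cv2.COLOR_BGR2HSV)
y=-.052;R=np.array([[np.cos(y),-np.sin(y)],[np.sin(y),np.cos(y)]])
q=np.array([[a,c] for a,c in((-.052,-.029),(.052,-.029),(.052,.029),(-.052,.029))])@R.T+[.5243,.2485]
for dz in(.04,.044,.05):
    pp=proj('side',np.c_[q,[dz]*4]); m=np.zeros(b.shape[:2],np.uint8); cv2.fillPoly(m,[pp.round().astype(int)],1)
    ring=cv2.dilate(m,np.ones((9,9)))-cv2.dilate(m,np.ones((3,3)))
    low=hsv[:,:,1]<60
    print(dz,pp.round(1).tolist(),'inside grey',low[m>0].mean().round(3),'ring grey',low[ring>0].mean().round(3))
n,l,st,c=cv2.connectedComponentsWithStats(((hsv[:,:,1]<60)&(hsv[:,:,2]>90)).astype(np.uint8))
for i in range(1,n):
    if st[i,4]>60 and abs(c[i][0]-252)<60 and abs(c[i][1]-308)<60: print(st[i],c[i].round(1))
E
```

```text
18.1333 [0.57065858 0.24601043 0.37827811] [ 1.45674485 -1.42155887 -0.79243167]
bar pred [248.9 293.7] pins/holes [236.1 296.7] [263.7 309.5]
0.04 [[275.2, 303.0], [237.9, 286.0], [224.3, 303.0], [262.3, 321.1]] inside grey 0.95 ring grey 0.082
0.044 [[275.2, 302.0], [237.8, 284.9], [224.1, 302.0], [262.3, 320.1]] inside grey 0.904 ring grey 0.163
0.05 [[275.2, 300.4], [237.6, 283.3], [223.9, 300.4], [262.2, 318.5]] inside grey 0.818 ring grey 0.29
[183 232  47  43 709] [206.6 255. ]
[251 263  30  13  70] [265.3 269. ]
[225 285  51  37 814] [250.1 303.5]
```

The plate silhouette matches the flat-on-jig prediction (z = 0.04), with 95% of the pixels inside it grey. Now I take the hook back to the rack.

Emit:
play_rows --travel '[[-0.02, -0.03, 0], [-0.045, -0.07, 0], [-0.07, -0.11, 0], [-0.1, -0.15, 0], [-0.125, -0.19, 0], [-0.15, -0.23, 0], [-0.175, -0.27, 0], [-0.205, -0.3156, 0]]' --angular '[[0, 0, 0.002], [0, 0, 0.004], [0, 0, 0.006], [0, 0, 0.008], [0, 0, 0.01], [0, 0, 0.012], [0, 0, 0.014], [0, 0, 0.0157]]'

```text
clock: 18.85
tool_pos: [0.4058, -0.0061, 0.3708]
tcp_rot: [-0.08, 3.14, -0.0]
contact_force: [1.0, -1.0, -0.9]
gripper_width: 0.0231
grip_force: 61.1
```

Emit:
play_rows --travel '[[0, 0, 0], [0, 0, -0.04], [0, 0, -0.08], [0, 0, -0.12], [0, 0, -0.16], [0, 0, -0.2], [0, 0, -0.2], [0, 0, -0.2]]' --angular '[[0, 0, 0], [0, 0, 0], [0, 0, 0], [0, 0, 0], [0, 0, 0], [0, 0, 0], [0, 0, 0], [0, 0, 0]]'

```text
clock: 19.52
tool_pos: [0.4057, -0.005, 0.2101]
tcp_rot: [0.077, -3.137, -0.0]
contact_force: [-0.2, 0.7, -1.0]
gripper_width: 0.0232
grip_force: 60.9
```

Emit:
play_rows --travel '[[0.02, 0.0008, 0], [0.045, 0.0017, 0], [0.07, 0.0027, 0], [0.095, 0.0037, 0], [0.11, 0.0042, 0], [0.1144, 0.0044, 0], [0.1144, 0.0044, 0], [0.1144, 0.0044, 0]]' --angular '[[0, 0, 0], [0, 0, 0], [0, 0, 0], [0, 0, 0], [0, 0, 0], [0, 0, 0], [0, 0, 0], [0, 0, 0]]'

```text
clock: 20.18
tool_pos: [0.499, -0.0016, 0.2121]
tcp_rot: [-0.077, 3.139, -0.0]
contact_force: [-0.6, -0.6, -2.5]
gripper_width: 0.0235
grip_force: 61.2
```

Emit:
play_rows --travel '[[0, 0, -0.01], [0, 0, -0.02], [0, 0, -0.028], [0, 0, -0.034], [0, 0, -0.0365], [0, 0, -0.0365], [0, 0, -0.0365], [0, 0, -0.0365]]' --angular '[[0, 0, 0], [0, 0, 0], [0, 0, 0], [0, 0, 0], [0, 0, 0], [0, 0, 0], [0, 0, 0], [0, 0, 0]]'

```text
clock: 20.85
tool_pos: [0.4989, -0.0017, 0.1815]
tcp_rot: [-0.076, 3.14, 0.0]
contact_force: [0.4, -0.5, -1.2]
gripper_width: 0.0235
grip_force: 61.1
```

Emit:
play_rows --travel '[[0, 0, -0.0007], [0, 0, -0.0007], [0, 0, -0.0007]]' --angular '[[0, 0, 0], [0, 0, 0], [0, 0, 0]]'

```text
clock: 21.1
tool_pos: [0.4988, -0.0017, 0.181]
tcp_rot: [0.077, -3.141, -0.0]
contact_force: [-0.6, 0.1, -1.6]
gripper_width: 0.0232
grip_force: 61.1
```

Emit:
play_rows --travel '[[0, 0, 0], [0, 0, 0], [0, 0, 0], [0, 0, 0], [0, 0, 0], [0, 0, 0], [0, 0, 0], [0, 0, 0]]' --angular '[[0, 0, 0], [0, 0, 0], [0, 0, 0], [0, 0, 0], [0, 0, 0], [0, 0, 0], [0, 0, 0], [0, 0, 0]]' --fingers 1

```text
clock: 21.77
tool_pos: [0.4988, -0.0017, 0.181]
tcp_rot: [-0.077, 3.141, 0.0]
contact_force: [0.8, -0.2, 0.3]
gripper_width: 0.0853
grip_force: 0.0
```

Emit:
play_rows --travel '[[0, 0, 0.03], [0, 0, 0.07], [0, 0, 0.11], [0, 0, 0.15], [0, 0, 0.19], [0, 0, 0.19], [0, 0, 0.19], [0, 0, 0.19]]' --angular '[[0, 0, 0], [0, 0, 0], [0, 0, 0], [0, 0, 0], [0, 0, 0], [0, 0, 0], [0, 0, 0], [0, 0, 0]]'

```text
clock: 22.43
tool_pos: [0.4987, -0.0017, 0.3326]
tcp_rot: [0.077, -3.14, -0.0]
contact_force: [-0.4, 0.5, -1.0]
gripper_width: 0.0852
grip_force: 0.0
```

```bash
python3 - <<'E'
from h import *
s=observe(); print(s['clock'],s['tool_pos'],s['contact_force'],s['gripper_width'])
b=np.ascontiguousarray(save('side','s8.png')[:,:,::-1]); a0=cv2.imread('pics/side.png')
d=cv2.absdiff(a0,b).max(2); r=d[175:265,270:335]; print('rack diff px',(r>60).sum(), 'of',r.size)
# shift of the hook region vs the start picture
t=a0[185:250,292:325]; m=cv2.matchTemplate(b[165:270,272:345],t,cv2.TM_CCOEFF_NORMED); _,v,_,p=cv2.minMaxLoc(m); print('match',v,p,'expected (20,20)')
h=cv2.cvtColor(b,cv2.COLOR_BGR2HSV); n,l,st,c=cv2.connectedComponentsWithStats(((h[:,:,1]<60)&(h[:,:,2]>90)).astype(np.uint8))
for i in range(1,n):
    if st[i,4]>300 and abs(c[i][0]-252)<30: print(st[i],c[i].round(1))
E
```

```text
22.4333 [ 0.49866307 -0.00168065  0.33258   ] [-0.38661532  0.46950072 -1.01267793] 0.08520371447089936
rack diff px 13 of 5850
match 0.974730372428894 (20, 20) expected (20,20)
[245 170  26  21 375] [256.6 179.3]
[225 285  51  37 848] [250.5 303.5]
```

The hook matches its starting picture with no shift, and the plate hasn't moved on the jig. Handing in.

```bash
python3 -c "
from h import *
print(order.sign_off())"
```

```text
the job is handed in; nothing more can be done
None
```

The plate lies flat on the jig over both pins and the hook hangs back in its rack, both confirmed by the last side-camera check; I handed the job in at about 22.5 s, but sign-off returned no verdict.

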